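# Clip the condiment holder onto the carving board

### The job

Slide the metal clip-on holder over the worktop and onto the middle of the side of the carving board that faces it, all the way, so that the board's edge is home against the back of the clip's mouth and the tooth of its sprung jaw has snapped down into the board's juice groove. Then stand the salt shaker upright in the holder's square cup, and let go. Leave the two jars standing where they are.

Things in the scene. Friction and masses are not known exactly. Their poses are not given: they have to be found in the camera images.
- board: Fixed wooden carving board, 170 (x) x 220 mm (y), on four rubber feet 22 mm wide at x +-68, y +-35 mm. Underside 16 mm, top 36 mm above the worktop. A juice groove 18 mm wide, 6 mm deep runs all round the top, 16 mm in from the edges. Origin: centre of its outline at worktop height; y points along the board, away from the side (y = -110 mm) that takes the clip; z up.
- board_edge (a point): Middle of the board's clip side: on its upright edge face, half way up (26 mm above the worktop). Axes as the board's.
- clip: Loose aluminium clip-on holder on the worktop, 70 mm wide (x), 154 mm long (y), 0.5 kg: an open square cup, in front of it a solid body 60 mm wide, 40 mm high up to y = 60 mm, then the mouth: a lip below, a dark sprung jaw above, hinged at y = 43, z = 50 mm with a thumb tab up to z = 58 mm. Origin: under the cup's centre, at worktop height; y points out of the mouth, z up.
- clip_cup (a point): Centre of the cup's inner floor, 4 mm above the clip's underside. The cup is square: 60 mm inside, 70 mm outside (x, y from -35 to 35 mm), rim 45 mm above the worktop. Fingertips fit in, so the holder can be shoved along by the cup's walls, inside or out, without a grip; the centre of mass lies about 30 mm in front of this point.
- clip_lip (a point): Foremost point of the lip under the mouth (clip frame y = 119 mm). The lip is 50 mm wide, 14 mm high and slides under the board with 2 mm to spare.
- clip_throat (a point): Middle of the back of the clip's mouth (clip frame x 0, y 60, z 26 mm). Axes as the clip's. When home it lies at board_edge (0 to 6 mm short of it), with the clip's y along the board's y.
- jaw (a joint): Jaw angle in rad: 0 shut (tooth 27 mm above the clip's underside), grows as it opens, to 0.6. The tooth, 44 mm wide, is 26 mm in front of the back of the mouth; the ramp before it rides up over the board's edge when the clip is pushed on with about 10 to 18 N. About 0.165 with the tooth on the rim; falls to 0.02 to 0.06 in the groove, and the spring holds the clip there.
- salt_shaker: Loose salt shaker, 44 mm across, 90 mm tall, 0.1 kg: clear round body 74 mm tall under a rounded metal cap 34 mm across. Origin: centre of its underside, z up. It, the nutmeg jar and the olive jar swap their three places. The wall cabinet overhangs the worktop beyond x = 0.58 m, from 0.55 m up: keep the wrist clear.
- nutmeg_jar: Bystander: slim round spice jar with a dark flat lid, 44 mm across, 105 mm tall. Origin: centre of its underside.
- olive_jar: Bystander: wide round jar with a pale flat lid, 63 mm across, 110 mm tall. Origin: centre of its underside.
Mind the look-alikes: they are no part of the job. What is shaped like the salt_shaker but blue or purple is not meant.

How it is judged (in metres and radians):
On the way, in this order (a step that is already met when the one before it is completed fails the run):
1. the clip is home on the middle of the board's side, its tooth in the groove (y of clip_throat in the frame of board_edge between -0.007 and 0.005 m and x of clip_throat in the frame of board_edge between -0.035 and 0.035 m and angle between the y axis of clip and the y axis of board, either way round below 0.15 rad and value of joint jaw between 0.008 and 0.11 rad), for 0.3 s.
2. the salt shaker stands in the cup (x of salt_shaker in the frame of clip between -0.015 and 0.015 m and y of salt_shaker in the frame of clip between -0.015 and 0.015 m and z of salt_shaker in the frame of clip below 0.012 m and angle between salt_shaker's own z axis and vertical below 0.2 rad), for 0.2 s.
At the end, for the whole second after the job is handed in: Clip mouth home on the board edge (7 mm short to 5 past), within 35 mm of the side's middle, square within 0.15 rad, tooth in the groove (jaw 0.008 to 0.11 rad); salt shaker upright (0.2 rad) in the cup, foot within 15 mm of its centre in x and y, 12 mm above the underside at most; both at rest (all of step 1 and all of step 2 and linear speed of each of salt_shaker, clip below 0.02 m/s); the robot touches nothing.
It fails at once if the nutmeg jar is moved more than 30 mm or tipped (distance of nutmeg_jar from where it was at the start of the episode above 0.03 m or angle between nutmeg_jar's own z axis and vertical above 0.4 rad).
It fails at once if the olive jar is moved more than 30 mm or tipped (distance of olive_jar from where it was at the start of the episode above 0.03 m or angle between olive_jar's own z axis and vertical above 0.4 rad).
It also fails if it takes over 70 s, if anything falls off the work surface, if the arm or the gripper's body presses on something with over 40 N, if the wrist force passes 120 N, or if a joint passes its speed limit or range.

### The arm

A 6-joint arm with a two-finger parallel gripper is mounted at the origin on a cart in front of the work surface, level with it; the furniture and walls round the work are solid. World frame = base frame: x ahead of the robot, y to its left, z up, the work surface at z = 0. Lengths are in mm, angles in rad, forces in N, time in s.
With the tool pointing down it reaches from about 350 to 975 mm from the base axis. Payload 7.1 kg.
Tool frame: the origin (TCP) lies midway between the tips of the shut fingers; the grasp point (between the pads) lies 19 mm behind it (ctrl.pinch_z is the distance from the TCP to the grasp point, in mm); z points along the fingers, y is the direction in which the jaws open and shut (so a half turn about z gives the same grasp; the last joint's range is limited). The gripper opens to 88 mm and grips with 3 to 60 N. Pads are 20 mm wide; open, the fingers measure 115 mm over their backs; the gripper's body (75 mm by 178 mm) begins 61 mm behind the grasp point.
Start: joints at [1.285, 0.423, 1.63, -0, 1.089, -0.019], TCP at [164.747, 602.879, 222.675] pointing down, gripper open.
Joint ranges: [-3, 3], [-0.9, 2.11], [0.09, 2.58], [-1.31, 4.45], [0.11, 2.69], [-2.54, 2.54]. Speed limits (rad/s): [2.39, 2.39, 3.01, 3.14, 3.14, 3.14].

### API

Orientations are given as a rotation vector (axis times angle).
In Python, from workcell import ctrl gives the robot as it stands.
- The arm moves only by the tool jog_arm, never from a script. Its arguments are lists of equal length, an entry for each row: "xyz": the shift along the world's x, y, z in mm, a list of three; "yaw": the turn about the world's z in degrees. A call has 1 to 20 rows; each row shifts and turns the pose as measured when the row begins; what a row does not reach is not made up. A row lasts 1/12 s, in which the tool goes at most 41.7 mm and 7.16 degrees, less where a joint would pass 70% of its speed; a pose out of reach is approached as far as the arm can. A call with a gripper value outside its range is refused whole. "gripper" is the closure, from 0 (fully open) to 1 (shut), set as the call begins (left out, the last holds). The fingers move at their own pace and stop on an object; the grip force is fixed at half the most. Time passes only in rows, so rows that do not move let the fingers close. It gives the time, the measured TCP pose, the force and the opening at its end, in the units of the state.
- ctrl.get_obs(): the state, without advancing time (a new reading comes with each control period).
- ctrl.get_image(name): name is "scene" or "top"; returns a dict with "img" (420x560x3 uint8, blue, green, red), "K" (3x3 intrinsics, pixels), "R" (3x3) and "t" (3): a world point X has camera coordinates R X + t. Camera axes: x right, y down, z forward; pixel columns grow to the right and rows downward; lengths in mm; the calibration is good to about 2 mm. A picture is of the moment at which its call begins. There is no depth.
- ctrl.close_job(): hands the job in, once; it reports no verdict.
Trained networks look in a picture, given as the dict that the camera call returned (one of the last four; its "shot" number tells which), for a name from the list of things; names that differ only in an ending like _2 or _b are one class to them, and where a whole thing is asked for, a point or a joint stands for the part that bears it (a point fixed in the world has none). Each returns a list of dicts, best first, with "confidence" (0 to 1); they miss things now and then, are a little off and sometimes report something else, mostly with a low value. They report only what shows in the picture. A call takes as long as a camera call. They do not tell look-alikes from the thing itself.
- ctrl.find_in(picture, thing): "centre" ([column, row] as shares, 0 to 1, of the picture: columns of its width, rows of its height, amid what is visible of it).
- ctrl.regions_of(picture, thing): "region" (420x560 bool, what is visible of it) and "centre" ([column, row] as shares, 0 to 1, of the picture: columns of its width, rows of its height, amid what is visible of it).
- ctrl.pinpoint(picture, thing): "centre" ([column, row] as shares, 0 to 1, of the picture: columns of its width, rows of its height: a listed point, or the origin of a listed thing).
The state is a dict: "t": time; "qpos": joint angles; "qvel": joint speeds; "joint_torque": joint torques, N m; "ee_pos": TCP position; "orientation": TCP orientation; "ft_force": force on the tool from outside, world axes, zero at the start; "moment": the same for the moment, N m; "width": finger opening in mm.
Only numpy, scipy, OpenCV 4.12 (cv2) and the standard library are available. Lean on these libraries where they do the work, as an engineer would, in place of code of your own. Each camera call takes 0.05 s, during which the arm holds its last target.

## Working session

There is one attempt and no reset: what is moved stays moved. The work goes in short steps, Python scripts to look and compute and a tool call to move; the robot and the scene stay as the last step left them, time stands still between calls to the robot, and variables do not carry over. Pictures are saved under pics/ and viewed, and the job is handed in when it is done.

Besides the shell and the picture viewer there is one more tool, called after "Request:" by a JSON object that holds its "op" and its "data". jog_arm: Moves the arm, as the interface text tells. Its arguments: {"type":"object","properties":{"xyz":{"type":"array","items":{"type":"array","items":{"type":"number"}}},"yaw":{"type":"array","items":{"type":"number"}},"gripper":{"type":"number"}},"required":["xyz","yaw"]}

```bash
mkdir -p pics; ls; cat > h.py <<'E'
import numpy as np, cv2
from workcell import ctrl
def ray(p,col,row):
    K=np.array(p["K"]);R=np.array(p["R"]);t=np.array(p["t"]).ravel()
    d=R.T@np.linalg.solve(K,np.array([col,row,1.0])); c=-R.T@t
    return c,d
def atz(p,col,row,z):
    c,d=ray(p,col,row); s=(z-c[2])/d[2]; return c+s*d
def proj(p,X):
    x=np.array(p["R"])@np.array(X,float)+np.array(p["t"]).ravel(); u=np.array(p["K"])@x; return u[:2]/u[2]
def tri(pa,a,pb,b):
    c1,d1=ray(pa,*a);c2,d2=ray(pb,*b);d1/=np.linalg.norm(d1);d2/=np.linalg.norm(d2)
    s=np.linalg.lstsq(np.c_[d1,-d2],c2-c1,rcond=None)[0]
    A=c1+s[0]*d1;B=c2+s[1]*d2; return (A+B)/2,np.linalg.norm(A-B)
E
python3 - <<'E'
from h import *
np.set_printoptions(precision=1,suppress=True)
o=ctrl.get_obs();print(o)
P={}
for n in ("scene","top"):
    p=P[n]=ctrl.get_image(n);cv2.imwrite(f"pics/{n}0.png",p["img"]);c,_=ray(p,0,0);print(n,c)
def go(n,th):
    r=ctrl.pinpoint(P[n],th)
    return [(np.array(q["centre"])*[560,420],round(q["confidence"],2)) for q in r]
for th,z in [("board",0),("board_edge",26),("clip",0),("clip_cup",4),("clip_lip",7),("clip_throat",26),("salt_shaker",0),("nutmeg_jar",0),("olive_jar",0)]:
    for n in P:
        for c,f in go(n,th): print(th,n,c,f,atz(P[n],*c,z))
E
```

```text
pics
{'t': 0.0, 'qpos': array([ 1.3,  0.4,  1.6, -0. ,  1.1, -0. ]), 'qvel': array([ 0., -0., -0.,  0.,  0., -0.]), 'joint_torque': array([ -0. , -54.5, -27.4,   0.1,   0. ,  -0. ]), 'ee_pos': array([164.6, 602.4, 221.9]), 'orientation': array([-0.4, -3.1,  0. ]), 'ft_force': array([-0.6, -0.6,  0.2]), 'moment': array([-0.,  0., -0.]), 'width': 88.12208221408898}
scene [ -43.3 -966.5 1060.2]
top [ 249.3  -78.4 1406.1]
board scene [229.4 146.7] 0.8 [492.2 291.8   0. ]
board top [141.3 198.9] 0.75 [483.4 278.8   0. ]
board_edge scene [239.8 157.8] 0.6 [484.6 188.   26. ]
board_edge top [175.8 197.7] 0.93 [482.  179.3  26. ]
clip scene [278.2 217.6] 0.82 [ 475.1 -102.3    0. ]
clip top [274.1 199.9] 0.62 [479. -87.   0.]
clip_cup scene [277.4 211.2] 0.6 [484.6 -80.2   4. ]
clip_cup scene [251.6 192.1] 0.59 [452.5  35.6   4. ]
clip_cup top [272.5 200.6] 0.92 [476.5 -82.5   4. ]
clip_lip scene [251.9 189.9] 0.68 [456.7  41.8   7. ]
clip_lip scene [320.5 295.1] 0.53 [ 431.8 -409.6    7. ]
clip_lip scene [223.8 146.3] 0.19 [471.7 295.1   7. ]
clip_lip top [233.9 209.8] 0.6 [450.9  23.4   7.
[... 220 characters left out ...]
 0. ]
salt_shaker scene [272.1 247. ] 0.65 [ 400.9 -197.7    0. ]
salt_shaker scene [248.5 230.6] 0.64 [ 368.7 -107.5    0. ]
salt_shaker scene [321.7 336.4] 0.56 [ 370.6 -510.9    0. ]
salt_shaker top [346.7 190.8] 0.8 [ 503.8 -288.7    0. ]
salt_shaker top [280.6 242.6] 0.66 [ 360.9 -104.1    0. ]
salt_shaker top [430.6 235.3] 0.65 [ 378.6 -516.5    0. ]
salt_shaker top [311.  226.7] 0.49 [ 404.  -187.9    0. ]
nutmeg_jar scene [289.9 269.1] 0.95 [ 406.3 -292.1    0. ]
nutmeg_jar top [351.4 231.1] 0.87 [ 391.4 -298.7    0. ]
nutmeg_jar top [138.2 198.1] 0.35 [485.7 287.3   0. ]
olive_jar scene [321.  294.3] 0.76 [ 437.6 -404.4    0. ]
olive_jar top [386.9 210.7] 0.76 [ 447.4 -398.6    0. ]
```

```bash
python3 - <<'E'
import cv2,numpy as np
a=cv2.imread("pics/scene0.png");b=cv2.imread("pics/top0.png")
cv2.imwrite("pics/s0z.png",cv2.resize(a[90:390,190:470],None,fx=2.8,fy=2,interpolation=cv2.INTER_CUBIC)[:, :800] if 0 else cv2.resize(a[110:360,190:400],None,fx=2.4,fy=2.4,interpolation=cv2.INTER_CUBIC))
cv2.imwrite("pics/t0z.png",cv2.resize(b[130:270,80:450],None,fx=2.15,fy=2.15,interpolation=cv2.INTER_CUBIC))
E
```

```text
(no output)
```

View pics/s0z.png

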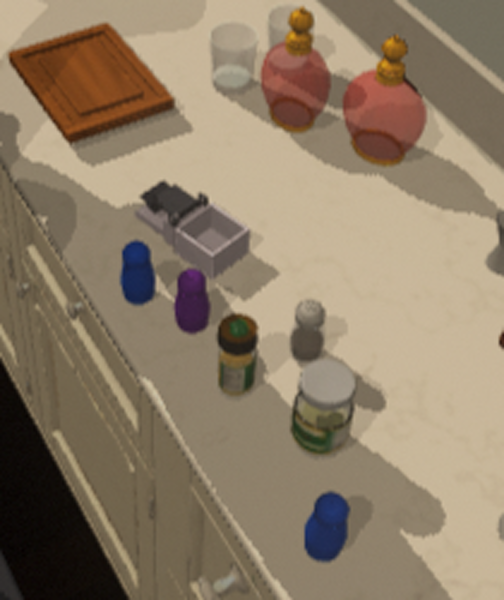

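View pics/t0z.png

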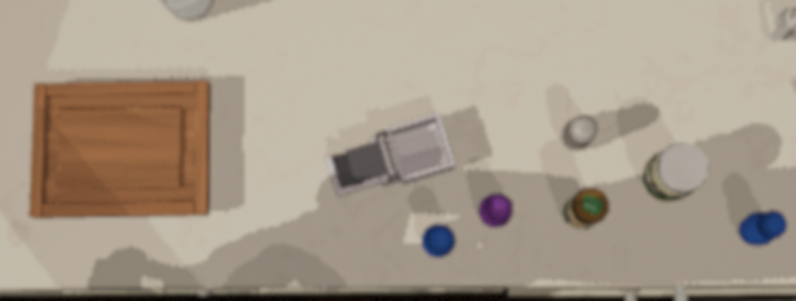

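View pics/scene0.png

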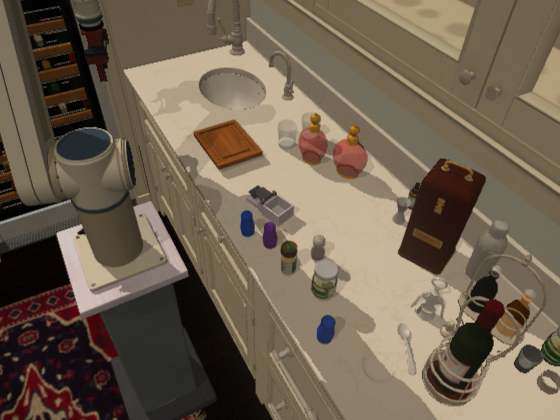

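```bash
python3 - <<'E'
import cv2
b=cv2.imread("pics/top0.png")
cv2.imwrite("pics/t0c.png",cv2.resize(b[170:235,215:300],None,fx=9,fy=9,interpolation=cv2.INTER_CUBIC))
cv2.imwrite("pics/t0b.png",cv2.resize(b[160:240,85:185],None,fx=7,fy=7,interpolation=cv2.INTER_CUBIC))
cv2.imwrite("pics/t0s.png",cv2.resize(b[170:250,320:420],None,fx=7,fy=7,interpolation=cv2.INTER_CUBIC))
E
```

```text
(no output)
```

View pics/t0c.png

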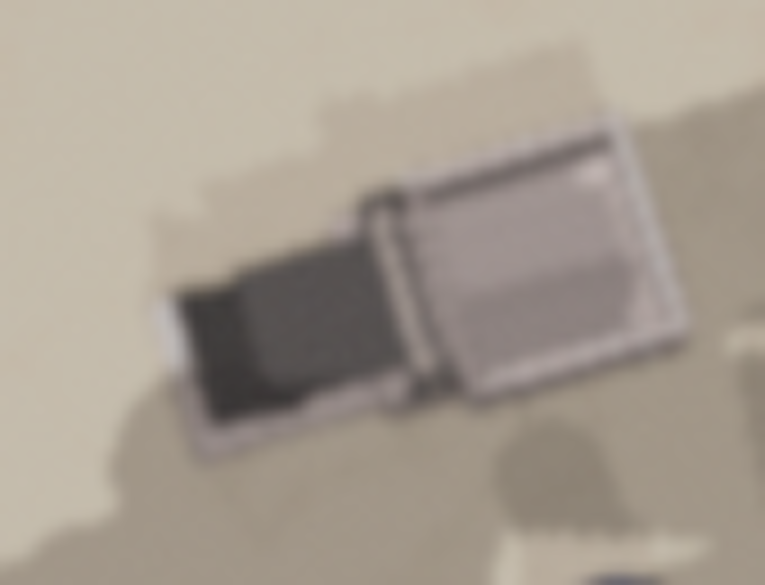

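View pics/t0b.png

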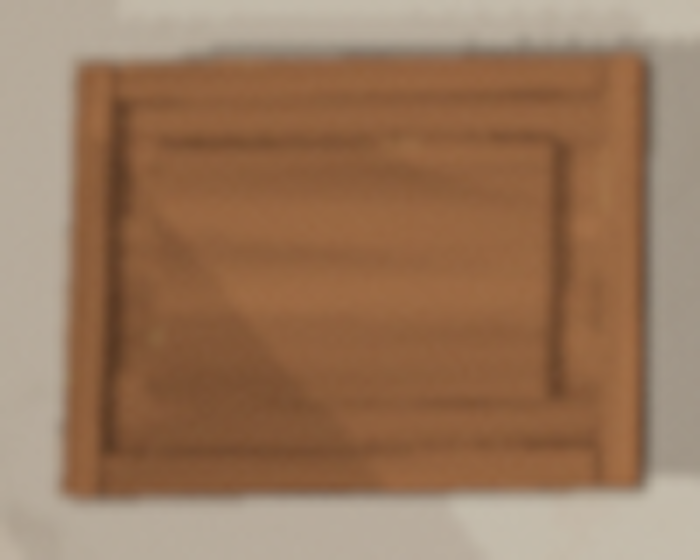

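View pics/t0s.png

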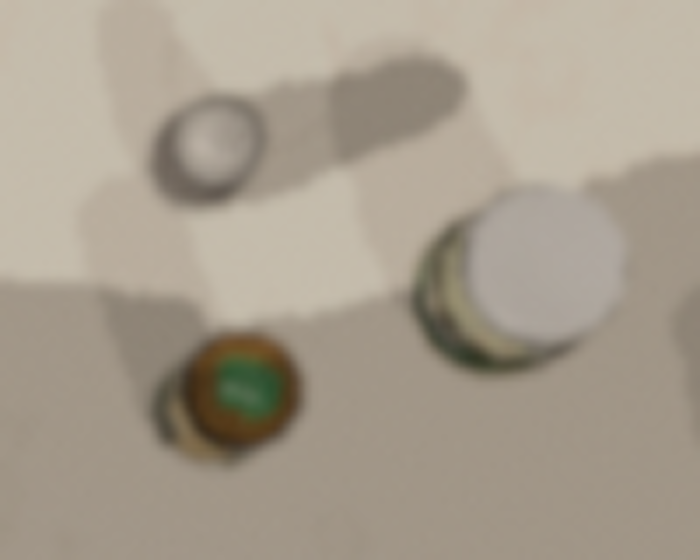

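```bash
python3 - <<'E'
from h import *
np.set_printoptions(precision=1,suppress=True)
p=ctrl.get_image("top"); q=ctrl.get_image("scene")
def T(c,f,o,z): return atz(p,(c[0]+.5)/f-.5+o[0],(c[1]+.5)/f-.5+o[1],z)
print("board");B=[T(c,7,(85,160),36) for c in [(78,64),(643,58),(641,486),(66,491)]]
for b in B: print(b)
print([np.linalg.norm(B[i]-B[(i+1)%4]) for i in range(4)], np.mean(B,0))
ang=[np.degrees(np.arctan2(*(a-b)[:2])) for a,b in ((B[0],B[1]),(B[3],B[2]))];print(ang)
print("clip");C=[T(c,9,(215,170),45) for c in [(397,183),(622,112),(690,340),(472,405)]]
for b in C: print(b)
print([np.linalg.norm(C[i]-C[(i+1)%4]) for i in range(4)], np.mean(C,0))
print([np.degrees(np.arctan2(*(a-b)[:2])) for a,b in ((C[0],C[1]),(C[3],C[2]))],[np.degrees(np.arctan2(-(a-b)[1],(a-b)[0])) for a,b in ((C[0],C[3]),(C[1],C[2]))])
L=[T(c,9,(215,170),14) for c in [(160,300),(200,465)]];print("lip",L,np.mean(L,0))
print("jaw front?")
sh=T((219,140),7,(320,170),85);print("cap",sh, T((209,152),7,(320,170),40))
for th,h in (("salt_shaker",0),("nutmeg_jar",0),("olive_jar",0)):
  for n,pp in(("t",p),("s",q)):
    r=ctrl.regions_of(pp,th)
    for x in r[:1]: print(th,n,np.array(x["centre"])*[560,420],x["confidence"])
E
```

```text
board
[560.7 395.   36. ]
[562.3 177.5  36. ]
[395.8 174.6  36. ]
[395.  392.1  36. ]
[np.float64(217.46604207360807), np.float64(166.54035976967387), np.float64(217.4868879045604), np.float64(165.67142862725538)] [478.5 284.8  36. ]
[np.float64(-0.42996281821351295), np.float64(-0.20108623097776676)]
clip
[499.1 -45.4  45. ]
[ 520.4 -112.6   45. ]
[ 451.4 -132.3   45. ]
[432.2 -67.5  45. ]
[np.float64(70.53063764119511), np.float64(71.72832951415212), np.float64(67.52334396843854), np.float64(70.41626418800027)] [475.8 -89.4  45. ]
[np.float64(-17.568946135376176), np.float64(-16.476946107087528)] [np.float64(-18.308097551459344), np.float64(-15.882325093221064)]
lip [array([469. ,  27.3,  14. ]), array([418.5,  14.9,  14. ])] [443.8  21.1  14. ]
jaw front?
cap [ 491.6 -286.9   85. ] [ 495.2 -290.    40. ]
salt_shaker t [434.2 234. ] 0.83
salt_shaker s [250.  222.7] 0.75
nutmeg_jar t [353.1 228.8] 0.62
nutmeg_jar s [291.3 256.3] 0.8
olive_jar t [392.8 209.8] 0.66
olive_jar s [324.3 277.2] 0.93
```

```bash
cat >> h.py <<'E'
from scipy.spatial.transform import Rotation as Ro
def st():
    o=ctrl.get_obs();M=Ro.from_rotvec(o["orientation"]).as_matrix();y=M[:,1]
    print("t %.2f"%o["t"],"pos",o["ee_pos"].round(1),"jawdir deg %.1f"%np.degrees(np.arctan2(y[1],y[0])),"z",M[:,2].round(3),"F",np.round(o["ft_force"],1),"w %.1f"%o["width"],"q",o["qpos"].round(2))
    return o
E
python3 -c "
from h import *
st()"
```

```text
t 1.40 pos [164.7 602.9 222.7] jawdir deg 74.7 z [-0. -0. -1.] F [ 0.8  0.3 -0.3] w 87.6 q [ 1.28  0.42  1.63  0.    1.09 -0.02]
```

Request:
{"op": "jog_arm", "data": {"xyz": [[15,-33,0],[15,-33,0],[15,-33,0],[15,-33,0],[15,-33,0],[15,-33,0],[15,-33,0],[15,-33,0],[15,-33,0],[15,-33,0],[15,-33,0],[15,-33,0],[15,-33,0],[15,-33,0],[15,-33,0],[15,-33,0],[15,-33,0],[15,-33,0],[15,-33,0],[15,-33,0]], "yaw": [-6.7,-6.7,-6.7,-6.7,-6.7,-6.7,-6.7,-6.7,-6.7,-6.7,-6.7,-6.7,-6.7,-6.7,-6.7,-6.7,-6.7,-6.7,-6.7,-6.7], "gripper": 0.5}}

```text
t: 3.07
ee_pos: [470.5, -82.5, 226.8]
orientation: [3.057, 0.673, 0.019]
ft_force: [0.2, 0.8, -0.7]
width: 43.7
```

```bash
python3 -c "
from h import *
o=st();print(np.array([485,-120.6])-o['ee_pos'][:2])"
```

```text
t 3.07 pos [470.5 -82.5 226.8] jawdir deg -65.2 z [ 0.014 -0.009 -1.   ] F [ 0.2  0.8 -0.7] w 43.7 q [-0.19  0.19  1.95 -0.01  0.98  0.95]
[ 14.49895582 -38.10785457]
```

Request:
{"op": "jog_arm", "data": {"xyz": [[7,-18,-30],[6,-15,-30],[0,0,-20],[0,0,0],[0,0,0]], "yaw": [-4,-3,0,0,0]}}

```text
t: 3.48
ee_pos: [489.9, -126.0, 146.7]
orientation: [3.091, 0.449, 0.032]
ft_force: [0.3, 0.0, 0.4]
width: 43.7
```

```bash
python3 -c "
from h import *
o=st();print(np.array([485,-120.6])-o['ee_pos'][:2])
p=ctrl.get_image('top');cv2.imwrite('pics/t1.png',cv2.resize(p['img'][140:250,200:340],None,fx=5,fy=5,interpolation=cv2.INTER_CUBIC))
p=ctrl.get_image('scene');cv2.imwrite('pics/s1.png',cv2.resize(p['img'][100:260,180:380],None,fx=3.5,fy=3.5,interpolation=cv2.INTER_CUBIC))
"
```

```text
t 3.48 pos [ 489.9 -126.   146.7] jawdir deg -73.5 z [ 0.023 -0.015 -1.   ] F [0.3 0.  0.4] w 43.7 q [-0.27  0.35  1.96 -0.01  0.8   1.02]
[-4.85170021  5.39553509]
```

View pics/s1.png

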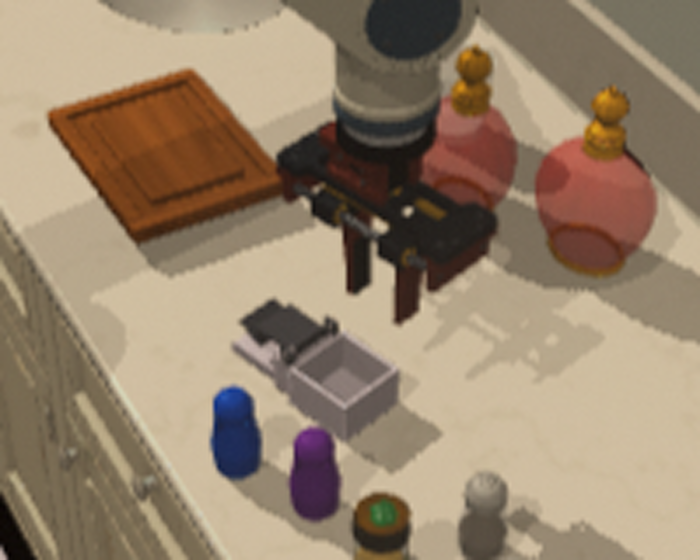

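Request:
{"op": "jog_arm", "data": {"xyz": [[-5,5,-25],[0,0,-25],[0,0,-25],[0,0,-15],[0,0,0],[0,0,0]], "yaw": [0,0,0,0,0,0]}}

```text
t: 4.08
ee_pos: [492.0, -118.2, 65.3]
orientation: [3.081, 0.462, 0.062]
ft_force: [-0.0, -0.2, 0.1]
width: 43.8
```

```bash
python3 -c "
from h import *
o=st();print(np.array([485,-120.6])-o['ee_pos'][:2])
p=ctrl.get_image('top');cv2.imwrite('pics/t2.png',cv2.resize(p['img'][140:250,200:340],None,fx=5,fy=5,interpolation=cv2.INTER_CUBIC))
p=ctrl.get_image('scene');cv2.imwrite('pics/s2.png',cv2.resize(p['img'][160:260,220:345],None,fx=5.5,fy=5.5,interpolation=cv2.INTER_CUBIC))
"
```

```text
t 4.08 pos [ 492.  -118.2   65.3] jawdir deg -73.0 z [ 0.043 -0.02  -0.999] F [-0.  -0.2  0.1] w 43.8 q [-0.25  0.49  2.01 -0.01  0.59  1.03]
[-7.02936407 -2.38081449]
```

View pics/s2.png

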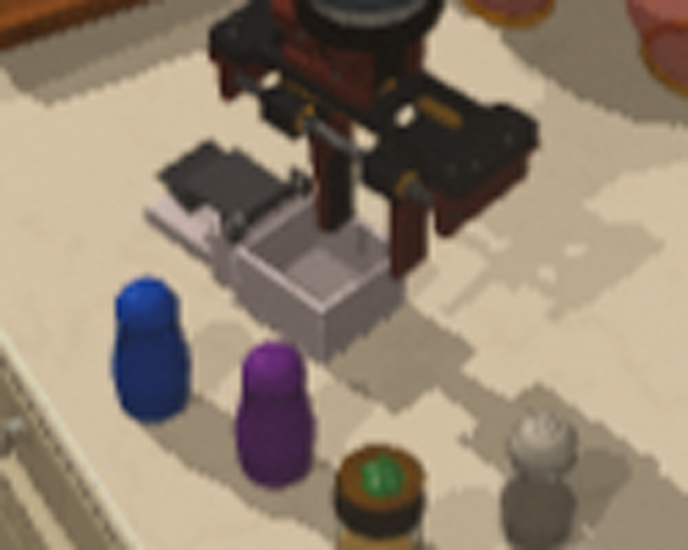

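Request:
{"op": "jog_arm", "data": {"xyz": [[-4,-1,-10],[-3,-1,-10],[-1,0,-10],[0,0,-8],[0,0,-6],[0,0,0]], "yaw": [0,0,0,0,0,0]}}

```text
t: 4.68
ee_pos: [486.2, -121.3, 21.8]
orientation: [3.077, 0.461, 0.075]
ft_force: [-0.4, -0.1, 0.8]
width: 44.2
```

```bash
python3 -c "
from h import *
o=st();print(np.array([485,-120.6])-o['ee_pos'][:2])
"
```

```text
t 4.68 pos [ 486.2 -121.3   21.8] jawdir deg -73.0 z [ 0.052 -0.022 -0.998] F [-0.4 -0.1  0.8] w 44.2 q [-0.26  0.57  2.04 -0.02  0.48  1.02]
[-1.22974671  0.68462122]
```

Request:
{"op": "jog_arm", "data": {"xyz": [[-1,1,-6],[0,0,0],[0,0,0],[0,0,0],[0,0,0],[0,0,0],[0,0,0],[0,0,0]], "yaw": [0,0,0,0,0,0,0,0], "gripper": 1.0}}

```text
t: 5.35
ee_pos: [485.2, -120.2, 14.9]
orientation: [3.078, 0.46, 0.073]
ft_force: [-0.6, -0.2, 3.2]
width: 5.6
```

```bash
python3 -c "
from h import *
o=st()
p=ctrl.get_image('scene');cv2.imwrite('pics/s3.png',cv2.resize(p['img'][160:260,220:345],None,fx=5.5,fy=5.5,interpolation=cv2.INTER_CUBIC))
p=ctrl.get_image('top');cv2.imwrite('pics/t3.png',cv2.resize(p['img'][140:250,200:340],None,fx=5,fy=5,interpolation=cv2.INTER_CUBIC))
"
```

```text
t 5.35 pos [ 485.2 -120.2   14.9] jawdir deg -73.0 z [ 0.051 -0.021 -0.998] F [-0.6 -0.2  3.2] w 5.6 q [-0.26  0.58  2.04 -0.02  0.47  1.03]
```

View pics/s3.png

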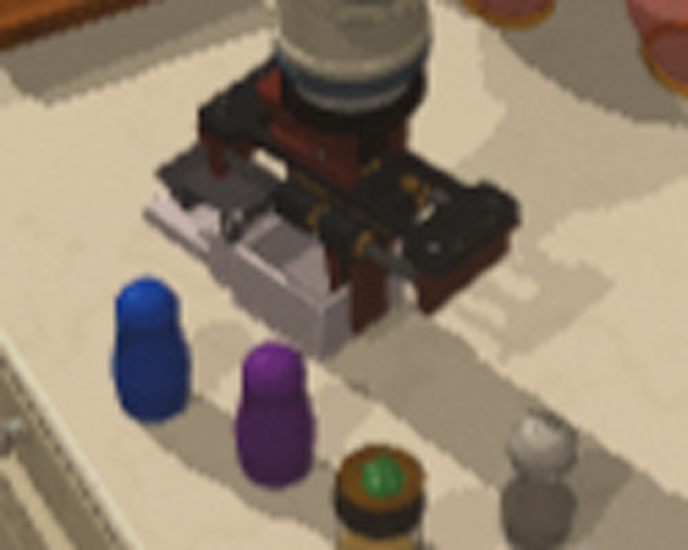

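View pics/t3.png

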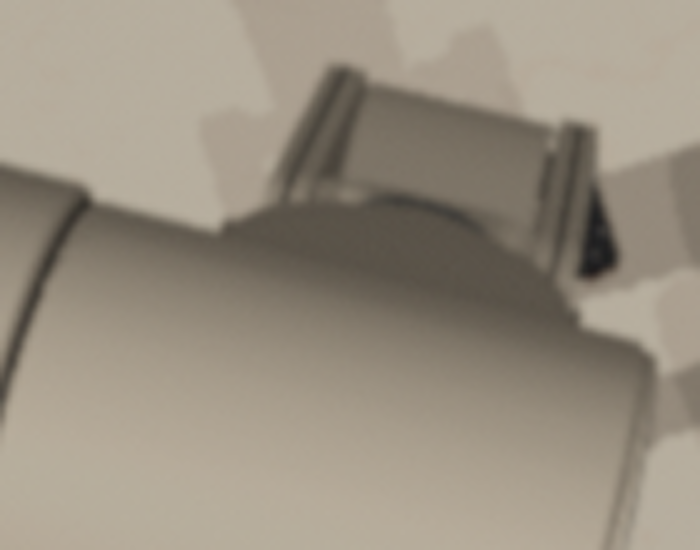

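Request:
{"op": "jog_arm", "data": {"xyz": [[0,4,0],[0,5,0],[0,5,0],[0,5,0],[0,5,0],[-1,5,0],[0,5,0],[-1,5,0],[0,5,0],[-1,5,0],[0,5,0],[-1,5,0],[0,5,0],[-1,5,0],[0,5,0],[-1,5,0],[0,5,0],[0,4,0],[0,0,0],[0,0,0]], "yaw": [0,-1,-1,-1,-1,-1,-1,-1,-1,-1,-1,-1,-1,-1,-1,-1,-1,-1,0,0]}}

```text
t: 7.12
ee_pos: [477.2, -34.4, 18.1]
orientation: [3.092, 0.005, 0.061]
ft_force: [-0.7, -4.5, 3.2]
width: 4.8
```

```bash
python3 -c "
from h import *
o=st()
p=ctrl.get_image('scene');cv2.imwrite('pics/s4.png',cv2.resize(p['img'][110:230,190:330],None,fx=5.5,fy=5,interpolation=cv2.INTER_CUBIC))
"
```

```text
t 7.12 pos [477.2 -34.4  18.1] jawdir deg -89.9 z [ 0.04  -0.048 -0.998] F [-0.7 -4.5  3.2] w 4.8 q [-0.07  0.56  2.08 -0.1   0.46  1.59]
```

View pics/s4.png

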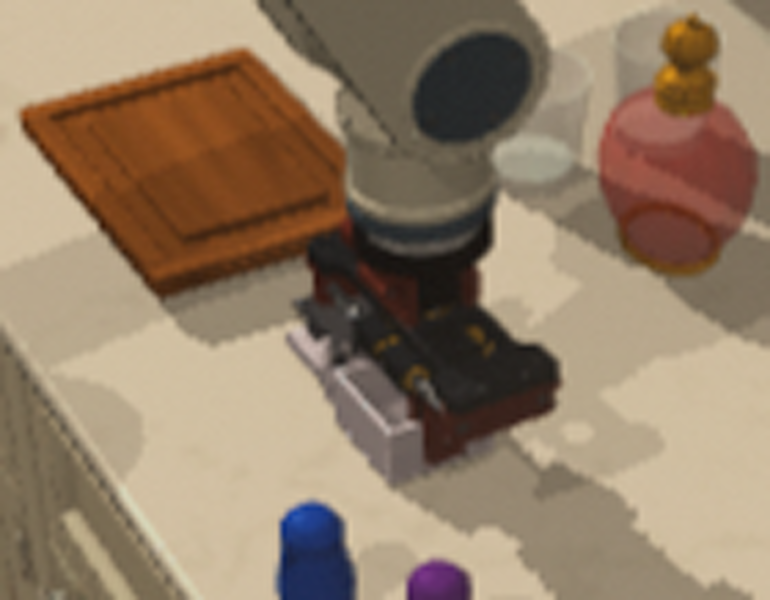

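Request:
{"op": "jog_arm", "data": {"xyz": [[0,0,0],[0,0,0],[0,0,0],[0,0,-2],[0,0,0]], "yaw": [0,0,0,0,0], "gripper": 0.6}}

```text
t: 7.58
ee_pos: [478.1, -34.8, 15.8]
orientation: [3.093, 0.004, 0.064]
ft_force: [0.5, -0.1, -0.3]
width: 33.5
```

```bash
python3 -c "
from h import *
o=st()
p=ctrl.get_image('scene');cv2.imwrite('pics/s5.png',cv2.resize(p['img'][150:215,230:310],None,fx=9,fy=9,interpolation=cv2.INTER_CUBIC))
q=ctrl.get_image('top');cv2.imwrite('pics/t5.png',cv2.resize(q['img'][140:250,150:290],None,fx=5,fy=5,interpolation=cv2.INTER_CUBIC))
"
```

```text
t 7.58 pos [478.1 -34.8  15.8] jawdir deg -89.9 z [ 0.041 -0.048 -0.998] F [ 0.5 -0.1 -0.3] w 33.5 q [-0.07  0.57  2.08 -0.1   0.46  1.59]
```

View pics/s5.png

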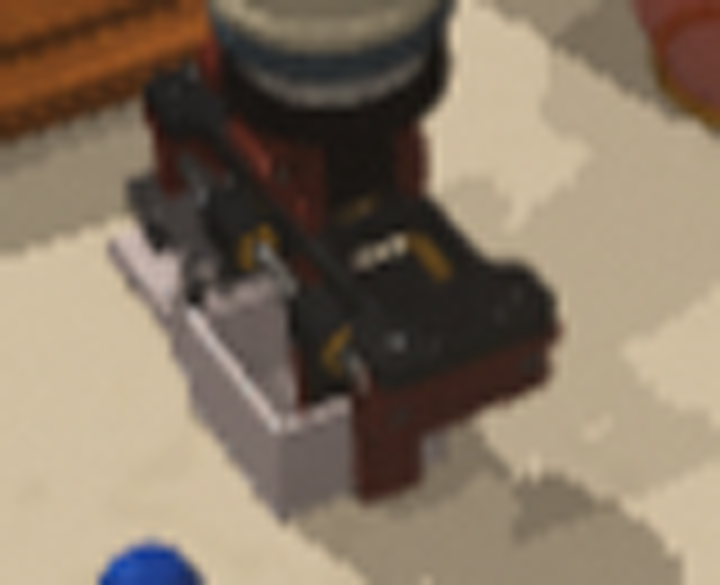

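View pics/t5.png

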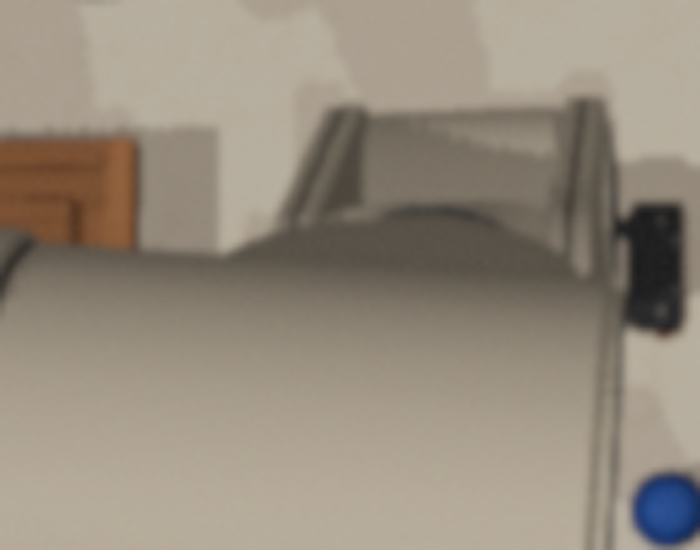

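```bash
python3 -c "
from h import *
p=ctrl.get_image('scene')
f=lambda c,z: atz(p,(c[0]+.5)/9-.5+230,(c[1]+.5)/9-.5+150,z).round(1)
print(f((280,428),45),f((190,310),45),f((283,518),0),f((112,245),14))
"
```

```text
[447.9 -36.7  45. ] [447.8  31.8  45. ] [449.2 -36.5   0. ] [453.3 107.8  14. ]
```

Request:
{"op": "jog_arm", "data": {"xyz": [[0,0,0],[0,0,0],[0,0,0],[0,0,0],[0,0,0],[0,5,0],[0,5,-0.2],[0,5,-0.2],[0,5,-0.2],[0,5,-0.2],[0,5,-0.2],[0,5,-0.2],[0,5,-0.2],[0,5,-0.2],[0,0,0]], "yaw": [0,0,0,0,0,0,0,0,0,0,0,0,0,0,0], "gripper": 1.0}}

```text
t: 8.98
ee_pos: [480.7, 8.4, 17.3]
orientation: [3.089, -0.0, 0.072]
ft_force: [-0.6, 4.1, 1.6]
width: 5.5
```

```bash
python3 -c "
from h import *
o=st()
p=ctrl.get_image('scene');cv2.imwrite('pics/s6.png',cv2.resize(p['img'][140:205,220:300],None,fx=9,fy=9,interpolation=cv2.INTER_CUBIC))
"
```

```text
t 8.98 pos [480.7   8.4  17.3] jawdir deg -90.1 z [ 0.046 -0.051 -0.998] F [-0.6  4.1  1.6] w 5.5 q [ 0.03  0.56  2.07 -0.12  0.46  1.7 ]
```

View pics/s6.png

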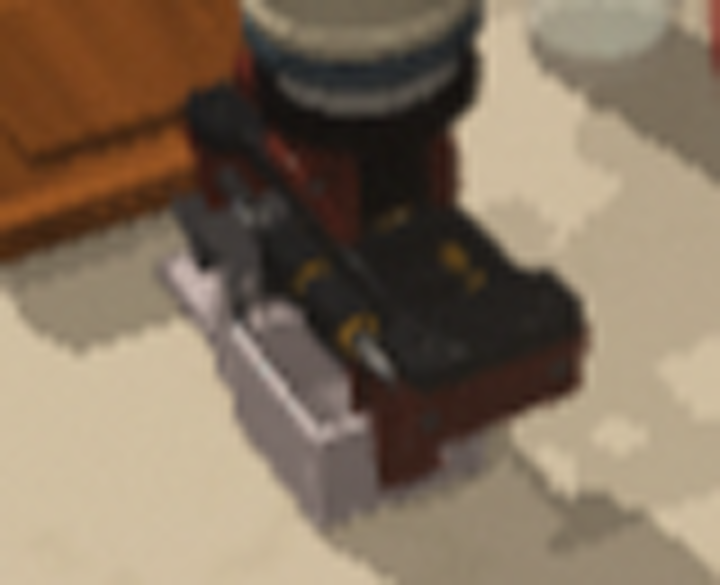

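Request:
{"op": "jog_arm", "data": {"xyz": [[0,4,-0.5],[0,4,-0.5],[0,4,-0.5],[0,4,-0.3],[0,4,-0.3],[0,4,-0.3]], "yaw": [0,0,0,0,0,0]}}

```text
t: 9.53
ee_pos: [481.9, 30.9, 16.0]
orientation: [3.087, -0.001, 0.074]
ft_force: [-0.6, -7.1, 6.8]
width: 5.9
```

```bash
python3 -c "
from h import *
o=st()
p=ctrl.get_image('scene');cv2.imwrite('pics/s7.png',cv2.resize(p['img'][140:205,220:300],None,fx=9,fy=9,interpolation=cv2.INTER_CUBIC))
"
```

```text
t 9.53 pos [481.9  30.9  16. ] jawdir deg -90.1 z [ 0.048 -0.054 -0.997] F [-0.6 -7.1  6.8] w 5.9 q [ 0.08  0.57  2.07 -0.13  0.46  1.76]
```

View pics/s7.png

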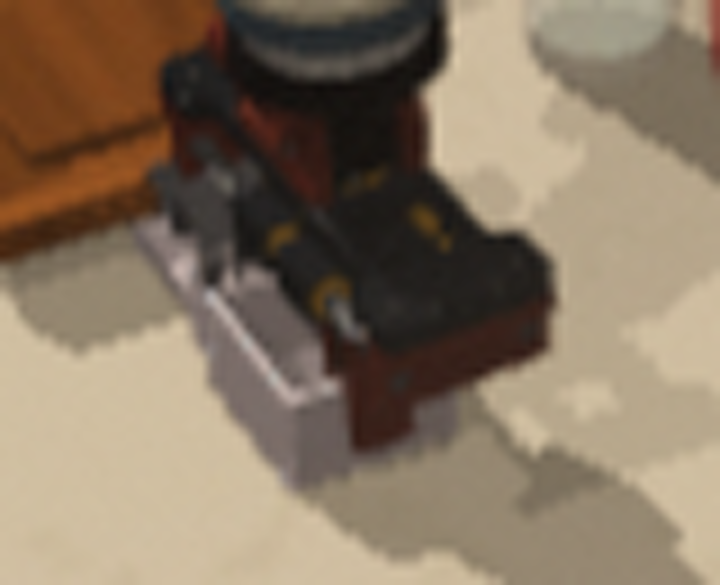

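Request:
{"op": "jog_arm", "data": {"xyz": [[0,3,0],[0,3,0],[0,3,0],[0,3,-0.2],[0,3,-0.2]], "yaw": [0,0,0,0,0]}}

```text
t: 10.0
ee_pos: [482.1, 45.5, 16.1]
orientation: [3.084, -0.0, 0.074]
ft_force: [0.3, -8.9, 2.8]
width: 6.2
```

```bash
python3 -c "
from h import *
o=st()
p=ctrl.get_image('scene');cv2.imwrite('pics/s8.png',cv2.resize(p['img'][140:205,220:300],None,fx=9,fy=9,interpolation=cv2.INTER_CUBIC))
"
```

```text
t 10.00 pos [482.1  45.5  16.1] jawdir deg -90.1 z [ 0.048 -0.056 -0.997] F [ 0.3 -8.9  2.8] w 6.2 q [ 0.11  0.57  2.07 -0.14  0.47  1.8 ]
```

View pics/s8.png

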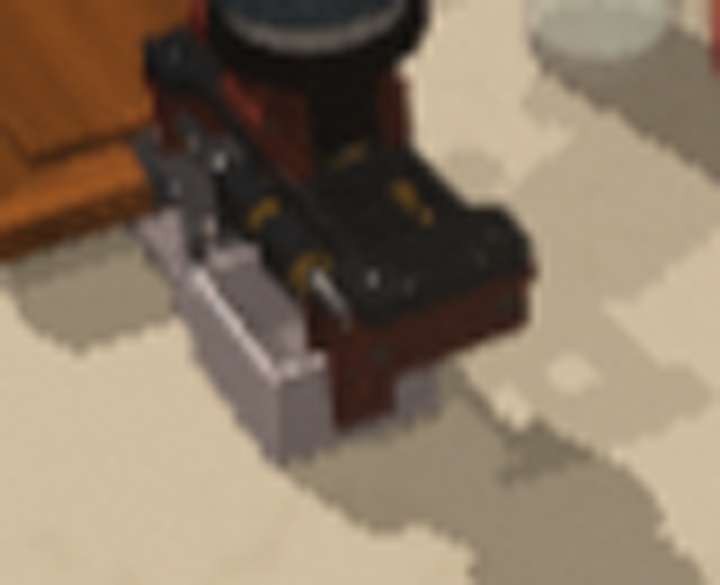

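Request:
{"op": "jog_arm", "data": {"xyz": [[0,4,0],[0,4,-0.2],[0,4,0],[0,4,-0.2],[0,4,0]], "yaw": [0,0,0,0,0]}}

```text
t: 10.47
ee_pos: [481.7, 62.1, 16.1]
orientation: [3.079, -0.0, 0.071]
ft_force: [-0.2, -5.3, 4.8]
width: 6.0
```

```bash
python3 -c "
from h import *
o=st()
p=ctrl.get_image('scene');cv2.imwrite('pics/s9.png',cv2.resize(p['img'][140:205,220:300],None,fx=9,fy=9,interpolation=cv2.INTER_CUBIC))
"
```

```text
t 10.47 pos [481.7  62.1  16.1] jawdir deg -90.1 z [ 0.046 -0.062 -0.997] F [-0.2 -5.3  4.8] w 6.0 q [ 0.15  0.57  2.06 -0.15  0.48  1.85]
```

View pics/s9.png

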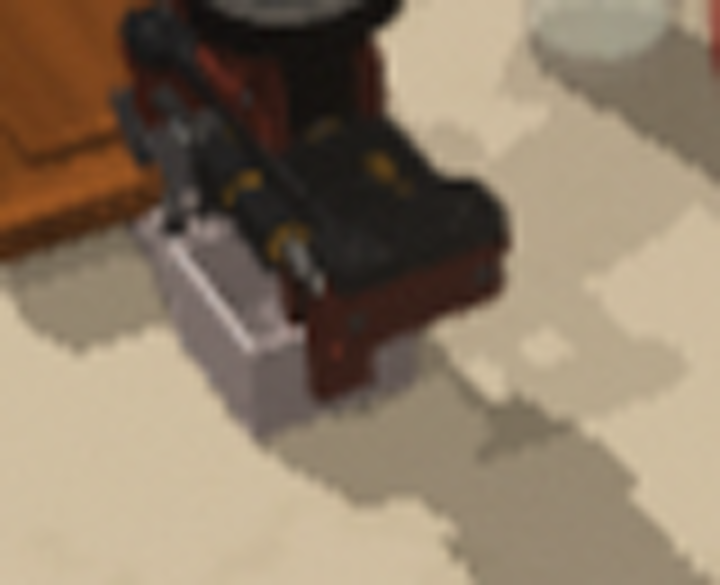

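Request:
{"op": "jog_arm", "data": {"xyz": [[0,4,0],[0,4,-0.2],[0,4,0],[0,3,0]], "yaw": [0,0,0,0]}}

```text
t: 10.85
ee_pos: [482.3, 78.9, 16.3]
orientation: [3.08, -0.001, 0.073]
ft_force: [-1.0, -5.1, 4.9]
width: 6.0
```

```bash
python3 -c "
from h import *
o=st()
"
```

```text
t 10.85 pos [482.3  78.9  16.3] jawdir deg -90.1 z [ 0.047 -0.061 -0.997] F [-1.  -5.1  4.9] w 6.0 q [ 0.18  0.57  2.05 -0.15  0.48  1.88]
```

Request:
{"op": "jog_arm", "data": {"xyz": [[0,2,0],[0,2,0],[0,2,0]], "yaw": [0,0,0]}}

```text
t: 11.1
ee_pos: [481.4, 83.1, 16.1]
orientation: [3.075, 0.005, 0.069]
ft_force: [7.1, -34.2, 4.8]
width: 6.2
```

```bash
python3 -c "
from h import *
o=st()
p=ctrl.get_image('scene');cv2.imwrite('pics/s10.png',cv2.resize(p['img'][125:190,210:290],None,fx=9,fy=9,interpolation=cv2.INTER_CUBIC))
"
```

```text
t 11.10 pos [481.4  83.1  16.1] jawdir deg -89.9 z [ 0.045 -0.066 -0.997] F [  7.1 -34.2   4.8] w 6.2 q [ 0.19  0.58  2.05 -0.16  0.49  1.9 ]
```

View pics/s10.png

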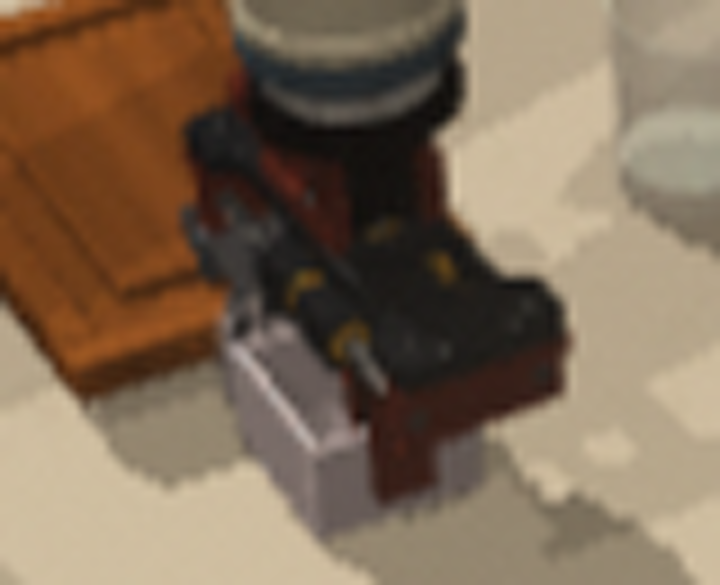

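Request:
{"op": "jog_arm", "data": {"xyz": [[0,0,0],[0,0,0],[0,0,0],[0,0,0],[0,0,10],[0,0,20],[0,0,30],[0,0,40],[0,0,40]], "yaw": [0,0,0,0,0,0,0,0,0], "gripper": 0.5}}

```text
t: 11.9
ee_pos: [472.8, 83.5, 153.6]
orientation: [3.073, 0.01, 0.036]
ft_force: [1.0, -0.1, 0.4]
width: 44.0
```

Request:
{"op": "jog_arm", "data": {"xyz": [[0,-30,10],[0,-35,0],[0,-35,0],[0,-35,0],[0,-35,0],[0,-35,0]], "yaw": [0,0,0,0,0,0], "gripper": 0.15}}

```text
t: 12.4
ee_pos: [478.4, -120.4, 179.7]
orientation: [3.076, 0.032, 0.075]
ft_force: [0.1, -0.9, 0.1]
width: 74.3
```

```bash
python3 -c "
from h import *
o=st()
p=ctrl.get_image('scene');cv2.imwrite('pics/s11.png',cv2.resize(p['img'][115:180,210:290],None,fx=9,fy=9,interpolation=cv2.INTER_CUBIC))
q=ctrl.get_image('top');cv2.imwrite('pics/t11.png',cv2.resize(q['img'][165:240,140:230],None,fx=8,fy=8,interpolation=cv2.INTER_CUBIC))
for th,z in (('clip_throat',26),('board_edge',26),('clip_cup',4)):
  for n,pp in (('t',q),('s',p)):
    for r in ctrl.pinpoint(pp,th)[:1]: print(th,n,r['confidence'],atz(pp,*(np.array(r['centre'])*[560,420]),z).round(1))
"
```

```text
t 12.40 pos [ 478.4 -120.4  179.7] jawdir deg -88.9 z [ 0.049 -0.064 -0.997] F [ 0.1 -0.9  0.1] w 74.3 q [-0.24  0.27  1.99 -0.07  0.82  1.36]
clip_throat t 0.7 [490.5 170.   26. ]
clip_throat s 0.84 [485.9 161.7  26. ]
board_edge t 0.87 [482.6 177.7  26. ]
board_edge s 0.64 [482.4 170.7  26. ]
clip_cup t 0.83 [479.6 120.8   4. ]
clip_cup s 0.83 [479.  115.1   4. ]
```

View pics/s11.png

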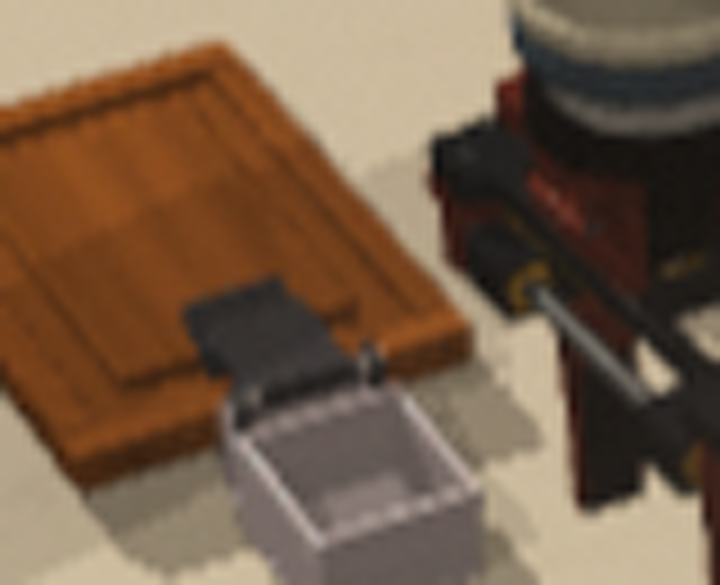

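View pics/t11.png

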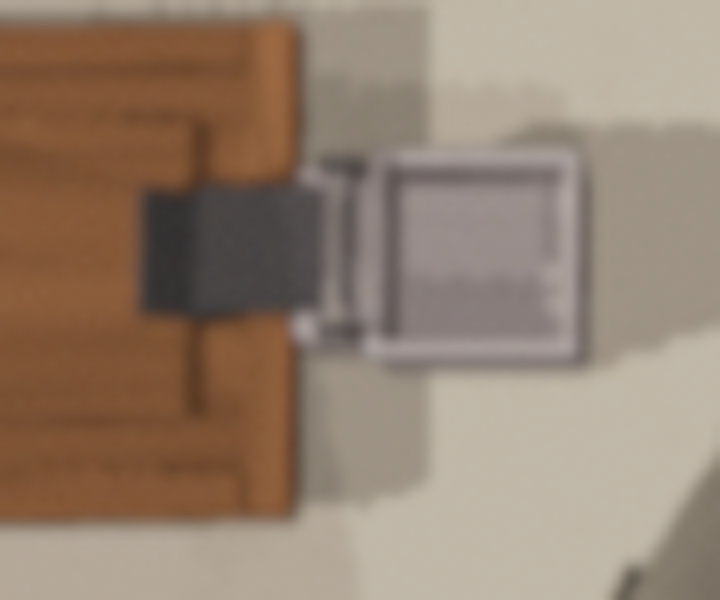

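```bash
python3 -c "
from h import *
p=ctrl.get_image('scene');q=ctrl.get_image('top')
cv2.imwrite('pics/s12.png',cv2.resize(p['img'][225:280,285:360],None,fx=10,fy=10,interpolation=cv2.INTER_CUBIC))
T=lambda c,z: atz(q,(c[0]+.5)/8-.5+140,(c[1]+.5)/8-.5+165,z).round(1)
C=[T(c,45) for c in [(370,150),(583,148),(585,364),(372,360)]];print(C,np.mean(C,0))
print(T((297,200),36),T((297,330),40))
cv2.imwrite('pics/t12.png',cv2.resize(q['img'][165:245,310:410],None,fx=7.5,fy=7.5,interpolation=cv2.INTER_CUBIC))
"
```

```text
[array([517.8, 149.8,  45. ]), array([518.2,  78.6,  45. ]), array([445.,  77.,  45.]), array([446.7, 147.8,  45. ])] [481.925 113.3    45.   ]
[502.5 175.5  36. ] [457.6 173.8  40. ]
```

View pics/s12.png

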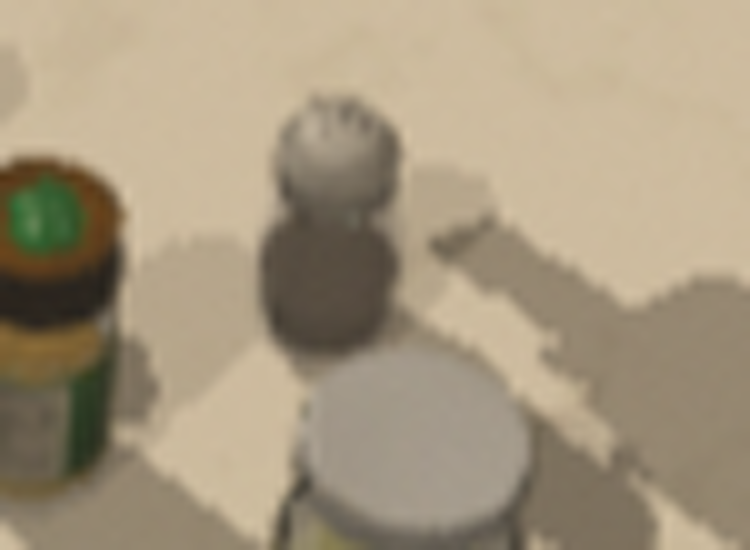

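View pics/t12.png

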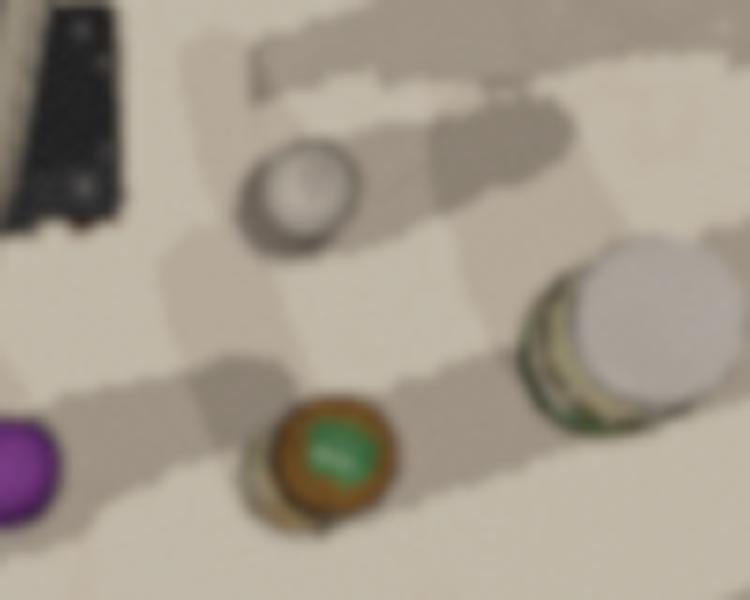

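```bash
python3 -c "
from h import *
p=ctrl.get_image('scene');q=ctrl.get_image('top')
s=lambda c,f,o:((c[0]+.5)/f-.5+o[0],(c[1]+.5)/f-.5+o[1])
print(tri(q,s((310,190),7.5,(310,165)),p,s((337,158),10,(285,225))))
for z in (78,85):print(atz(q,*s((310,190),7.5,(310,165)),z),atz(p,*s((337,158),10,(285,225)),z))
for n,pp in (('t',q),('s',p)):
  for X in ([495,-289],[498,-290],[498,-293]):
    for z in (0,37,85): print(n,X,z,(proj(pp,X+[z])-((310,165) if n=='t' else (285,225)))*(7.5 if n=='t' else 10))
st()"
```

```text
(array([ 493.95560808, -289.35682966,   73.06543725]), np.float64(2.2206410911018724))
[ 492.0142365  -288.11097614   78.        ] [ 492.39405278 -292.99731173   78.        ]
[ 490.73498427 -287.00565044   85.        ] [ 488.57599324 -297.79774849   85.        ]
t [495, -289] 0 [276.7640814  216.84972617]
t [495, -289] 37 [291.63449293 199.11596976]
t [495, -289] 85 [312.13076393 174.6730768 ]
t [498, -290] 0 [279.24896393 208.85157775]
t [498, -290] 37 [294.17976001 190.91362929]
t [498, -290] 85 [314.75885192 166.18978415]
t [498, -293] 0 [287.33635691 208.81836094]
t [498, -293] 37 [302.47894821 190.88016356]
t [498, -293] 85 [323.34991303 166.1560276 ]
s [495, -289] 0 [308.93215222 317.77294752]
s [495, -289] 37 [319.91264836 235.50698057]
s [495, -289] 85 [334.82180714 123.80744097]
s [498, -290] 0 [319.57171506 316.35905241]
s [498, -290] 37 [330.75917111 234.09044056]
s [498, -290] 85 [345.9491234  122.38888087]
s [498, -293] 0 [325.19748322 323.5680432 ]
s [498, -293] 37 [336.51191425 241.32741723]
s [498, -293] 85 [351.87524819 129.65673776]
t 13.00 pos [ 478.7 -118.4  178.6] jawdir deg -88.9 z [ 0.048 -0.064 -0.997] F [ 0.2 -0.1 -0.8] w 74.6 q [-0.23  0.27  1.99 -0.07  0.82  1.36]
```

Request:
{"op": "jog_arm", "data": {"xyz": [[2,-25,0],[2,-25,0],[3,-25,0],[3,-25,0],[3,-25,-10],[3,-25,-10],[0,-18,-10],[0,0,0],[0,0,0]], "yaw": [2,2,2,2,2,2,2,0,0], "gripper": 0.0}}

```text
t: 13.75
ee_pos: [496.9, -289.2, 147.7]
orientation: [3.05, 0.441, 0.087]
ft_force: [-0.6, 0.2, 0.8]
width: 87.6
```

```bash
python3 -c "
from h import *
o=st();print(np.array([494.5,-291])-o['ee_pos'][:2])"
```

```text
t 13.75 pos [ 496.9 -289.2  147.7] jawdir deg -73.6 z [ 0.064 -0.05  -0.997] F [-0.6  0.2  0.8] w 87.6 q [-0.54  0.42  1.85 -0.01  0.79  0.75]
[-2.37861132 -1.77339479]
```

Request:
{"op": "jog_arm", "data": {"xyz": [[-2,-1,-10],[-1,-1,-10],[-1,0,-10],[-1,0,-10],[-1,0,-10],[0,0,0]], "yaw": [0,0,0,0,0,0]}}

```text
t: 14.25
ee_pos: [490.3, -286.4, 93.6]
orientation: [3.051, 0.445, 0.087]
ft_force: [-0.6, 0.6, -0.5]
width: 88.0
```

```bash
python3 -c "
from h import *
o=st();print(np.array([494.5,-291])-o['ee_pos'][:2])
p=ctrl.get_image('scene');cv2.imwrite('pics/s13.png',cv2.resize(p['img'][205:305,255:375],None,fx=6,fy=6,interpolation=cv2.INTER_CUBIC))"
```

```text
t 14.25 pos [ 490.3 -286.4   93.6] jawdir deg -73.5 z [ 0.064 -0.049 -0.997] F [-0.6  0.6 -0.5] w 88.0 q [-0.54  0.49  1.89 -0.01  0.68  0.75]
[ 4.18090108 -4.57187819]
```

View pics/s13.png

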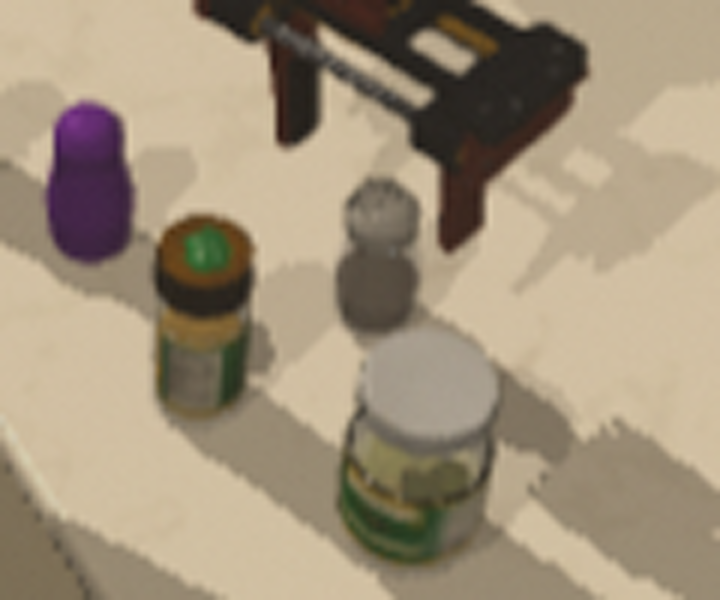

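Request:
{"op": "jog_arm", "data": {"xyz": [[1,-1,-10],[1,-1,-10],[0,0,-10],[0,0,-10],[0,0,-8],[0,0,-4],[0,0,0]], "yaw": [0,0,0,0,0,0,0]}}

```text
t: 14.88
ee_pos: [493.6, -288.9, 36.8]
orientation: [3.05, 0.445, 0.089]
ft_force: [-0.6, -0.0, -0.5]
width: 87.9
```

```bash
python3 -c "
from h import *
o=st();print(np.array([494.5,-291])-o['ee_pos'][:2])
p=ctrl.get_image('scene');cv2.imwrite('pics/s14.png',cv2.resize(p['img'][205:305,255:375],None,fx=6,fy=6,interpolation=cv2.INTER_CUBIC))"
```

```text
t 14.88 pos [ 493.6 -288.9   36.8] jawdir deg -73.5 z [ 0.065 -0.05  -0.997] F [-0.6 -0.  -0.5] w 87.9 q [-0.55  0.59  1.9  -0.02  0.57  0.75]
[ 0.92747711 -2.05136853]
```

View pics/s14.png

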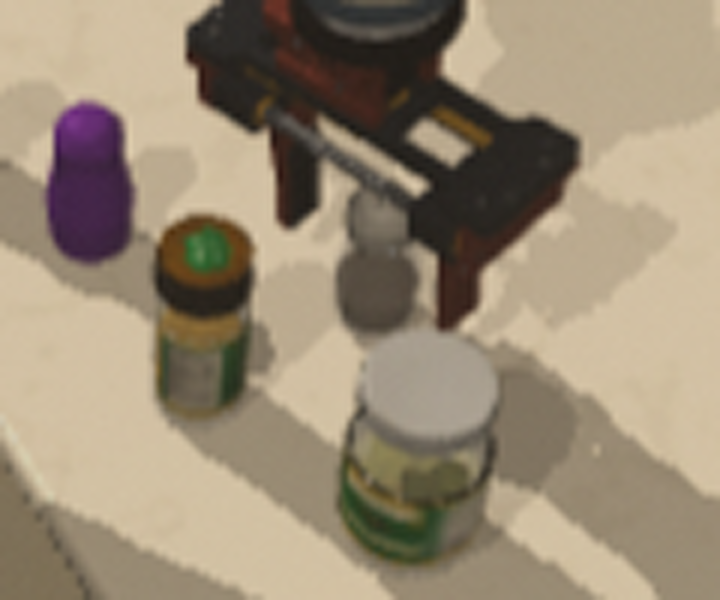

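Request:
{"op": "jog_arm", "data": {"xyz": [[0,0,0],[0,0,0],[0,0,0],[0,0,0],[0,0,0],[0,0,0],[0,0,0]], "yaw": [0,0,0,0,0,0,0], "gripper": 1.0}}

```text
t: 15.52
ee_pos: [494.9, -289.8, 39.2]
orientation: [3.047, 0.444, 0.093]
ft_force: [-0.3, 0.0, -0.1]
width: 44.6
```

```bash
python3 -c "
from h import *
o=st()
p=ctrl.get_image('scene');cv2.imwrite('pics/s15.png',cv2.resize(p['img'][205:305,255:375],None,fx=6,fy=6,interpolation=cv2.INTER_CUBIC))"
```

```text
t 15.52 pos [ 494.9 -289.8   39.2] jawdir deg -73.5 z [ 0.068 -0.051 -0.996] F [-0.3  0.  -0.1] w 44.6 q [-0.55  0.59  1.9  -0.02  0.57  0.75]
```

View pics/s15.png

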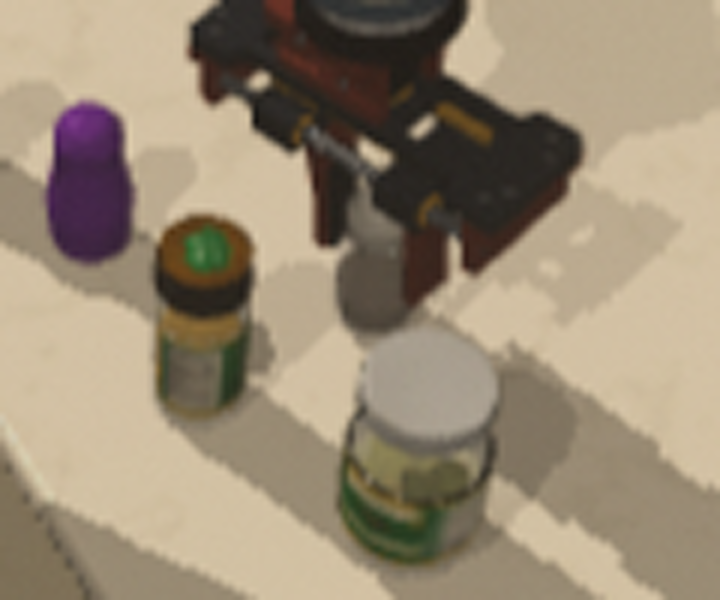

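Request:
{"op": "jog_arm", "data": {"xyz": [[0,0,0],[0,0,0],[0,0,0],[0,0,5],[0,0,5],[0,0,0]], "yaw": [0,0,0,0,0,0], "gripper": 0.35}}

```text
t: 16.07
ee_pos: [494.8, -289.7, 50.0]
orientation: [3.047, 0.444, 0.093]
ft_force: [-0.7, -0.3, 0.4]
width: 57.2
```

Request:
{"op": "jog_arm", "data": {"xyz": [[0,0,0],[0,0,0],[0,0,0],[0,0,0],[0,0,0]], "yaw": [0,0,0,0,0], "gripper": 1.0}}

```text
t: 16.48
ee_pos: [495.1, -289.9, 50.9]
orientation: [3.047, 0.444, 0.094]
ft_force: [-1.0, 0.4, 0.9]
width: 35.4
```

```bash
python3 -c "
from h import *
o=st()
p=ctrl.get_image('scene');cv2.imwrite('pics/s16.png',cv2.resize(p['img'][205:305,255:375],None,fx=6,fy=6,interpolation=cv2.INTER_CUBIC))"
```

```text
t 16.48 pos [ 495.1 -289.9   50.9] jawdir deg -73.5 z [ 0.069 -0.052 -0.996] F [-1.   0.4  0.9] w 35.4 q [-0.55  0.57  1.9  -0.02  0.59  0.75]
```

View pics/s16.png

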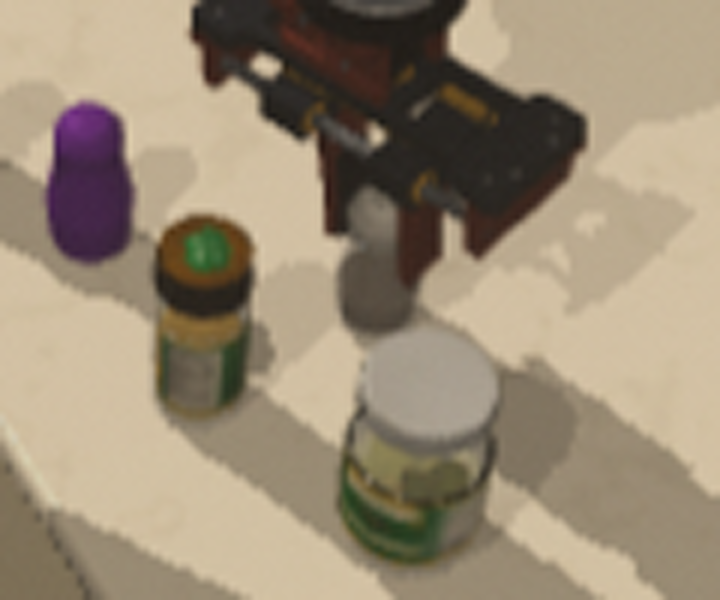

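Request:
{"op": "jog_arm", "data": {"xyz": [[0,0,0],[0,0,0]], "yaw": [0,0]}}

```text
t: 16.7
ee_pos: [495.1, -289.9, 51.0]
orientation: [3.047, 0.444, 0.094]
ft_force: [-0.4, 1.2, 2.3]
width: 35.2
```

Request:
{"op": "jog_arm", "data": {"xyz": [[0,0,8],[0,0,12],[0,0,20],[0,0,20],[0,0,20],[0,0,20],[0,0,10],[0,0,0]], "yaw": [0,0,0,0,0,0,0,0]}}

```text
t: 17.37
ee_pos: [493.0, -288.7, 169.1]
orientation: [3.049, 0.444, 0.09]
ft_force: [-0.2, 0.3, -2.0]
width: 35.0
```

```bash
python3 -c "
from h import *
o=st()
p=ctrl.get_image('scene');cv2.imwrite('pics/s17.png',cv2.resize(p['img'][185:285,255:375],None,fx=6,fy=6,interpolation=cv2.INTER_CUBIC))"
```

```text
t 17.37 pos [ 493.  -288.7  169.1] jawdir deg -73.5 z [ 0.066 -0.05  -0.997] F [-0.2  0.3 -2. ] w 35.0 q [-0.55  0.38  1.85 -0.01  0.83  0.74]
```

View pics/s17.png

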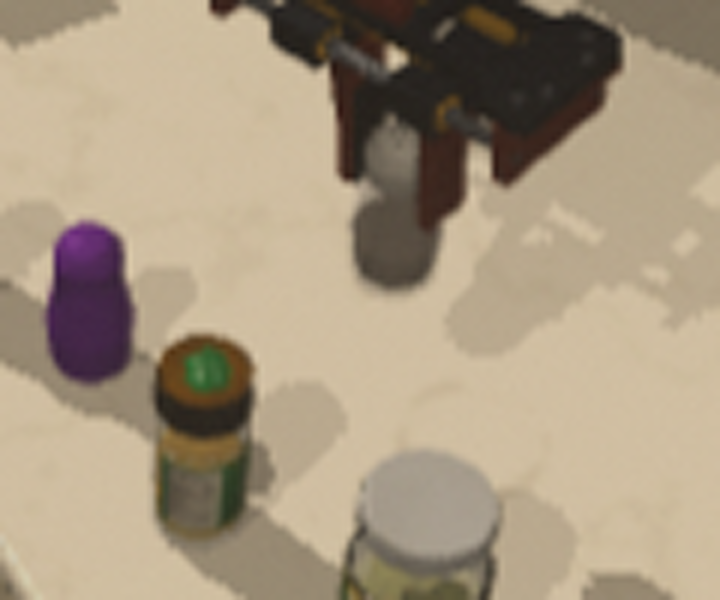

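Request:
{"op": "jog_arm", "data": {"xyz": [[0,10,0],[0,20,0],[0,20,0],[0,20,0],[0,20,0],[0,20,0],[0,20,0],[0,20,0],[0,20,0],[0,20,0],[0,20,0],[0,20,0],[0,20,0],[0,20,0],[0,20,0],[0,20,0],[0,20,0],[0,20,0],[0,10,0],[0,5,0]], "yaw": [3,4,4,4,4,4,4,4,4,4,4,4,4,4,4,4,4,4,3,0]}}

```text
t: 19.08
ee_pos: [475.7, 93.9, 146.7]
orientation: [-2.137, -2.294, -0.08]
ft_force: [-0.1, -0.0, -1.7]
width: 34.9
```

```bash
python3 -c "
from h import *
o=st();print(np.array([482,114])-o['ee_pos'][:2])"
```

```text
t 19.08 pos [475.7  93.9 146.7] jawdir deg 4.0 z [ 0.031  0.041 -0.999] F [-0.1 -0.  -1.7] w 34.9 q [0.15 0.32 2.02 0.05 0.77 0.04]
[ 6.31704537 20.13421639]
```

Request:
{"op": "jog_arm", "data": {"xyz": [[2,8,0],[2,8,0],[2,4,-5],[0,0,0],[0,0,0]], "yaw": [-2,-2,0,0,0]}}

```text
t: 19.5
ee_pos: [479.0, 114.5, 137.2]
orientation: [-2.221, -2.21, -0.07]
ft_force: [-0.1, -0.6, -1.0]
width: 35.2
```

```bash
python3 -c "
from h import *
o=st();print(np.array([482,114])-o['ee_pos'][:2])
p=ctrl.get_image('scene');cv2.imwrite('pics/s18.png',cv2.resize(p['img'][105:185,205:305],None,fx=7.5,fy=7.5,interpolation=cv2.INTER_CUBIC))
p=ctrl.get_image('top');cv2.imwrite('pics/t18.png',cv2.resize(p['img'][165:240,140:240],None,fx=7.5,fy=7.5,interpolation=cv2.INTER_CUBIC))"
```

```text
t 19.50 pos [479.  114.5 137.2] jawdir deg -0.3 z [ 0.027  0.037 -0.999] F [-0.1 -0.6 -1. ] w 35.2 q [0.19 0.35 2.   0.04 0.76 0.16]
[ 3.04099813 -0.53637674]
```

View pics/s18.png

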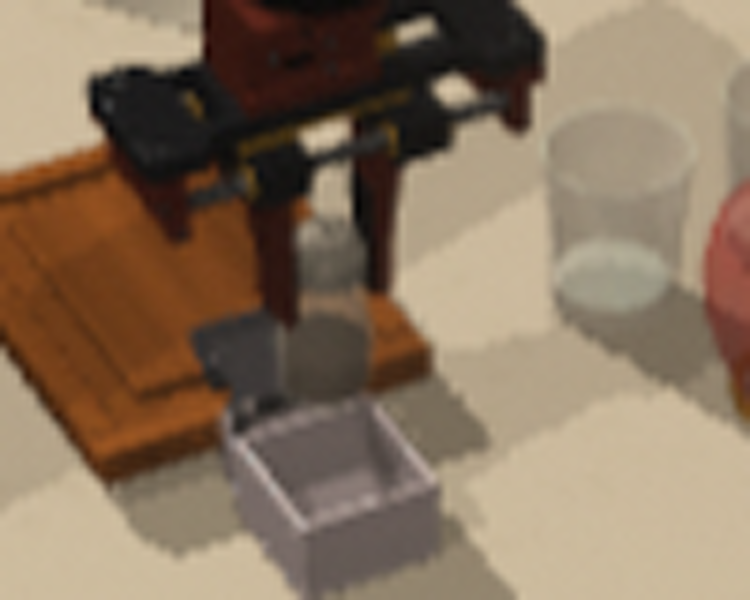

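View pics/t18.png

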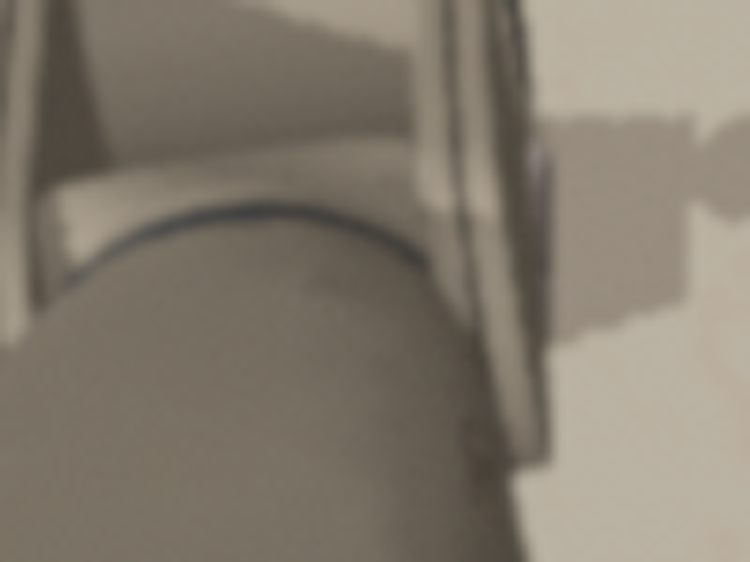

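```bash
python3 -c "
from h import *
p=ctrl.get_image('scene')
f=lambda X:(((proj(p,X)-(205,105))+.5)*7.5-.5).round(0)
a=np.linspace(0,6.283,73)
for c in ((482,114),(479,114.5),(479,118)):
  E=np.array([f((c[0]+22*np.cos(t),c[1]+22*np.sin(t),86)) for t in a])
  print(c,f(c+(86,)),E.min(0),E.max(0), f(c+(176,)))
print('rim',[f((482+35*i,114+35*j,45)) for i,j in((-1,-1),(1,-1),(1,1),(-1,1))])
"
```

```text
(482, 114) [329. 389.] [278. 358.] [379. 422.] [325. 221.]
(479, 114.5) [322. 391.] [272. 359.] [373. 423.] [318. 223.]
(479, 118) [319. 386.] [268. 355.] [369. 418.] [314. 218.]
rim [array([295., 532.]), array([437., 483.]), array([365., 394.]), array([225., 440.])]
```

Request:
{"op": "jog_arm", "data": {"xyz": [[1,0,-8],[1,0,-8],[0,0,-8],[0,0,-4],[0,0,0]], "yaw": [0,0,0,0,0]}}

```text
t: 20.07
ee_pos: [481.4, 112.9, 107.0]
orientation: [-2.224, -2.209, -0.072]
ft_force: [-0.9, 0.8, -0.9]
width: 34.8
```

```bash
python3 -c "
from h import *
o=st();print(np.array([482,114])-o['ee_pos'][:2])
p=ctrl.get_image('scene');cv2.imwrite('pics/s19.png',cv2.resize(p['img'][115:185,210:290],None,fx=9,fy=8.5,interpolation=cv2.INTER_CUBIC))"
```

```text
t 20.07 pos [481.4 112.9 107. ] jawdir deg -0.4 z [ 0.028  0.037 -0.999] F [-0.9  0.8 -0.9] w 34.8 q [0.19 0.4  2.02 0.05 0.69 0.16]
[0.58909347 1.05000846]
```

View pics/s19.png

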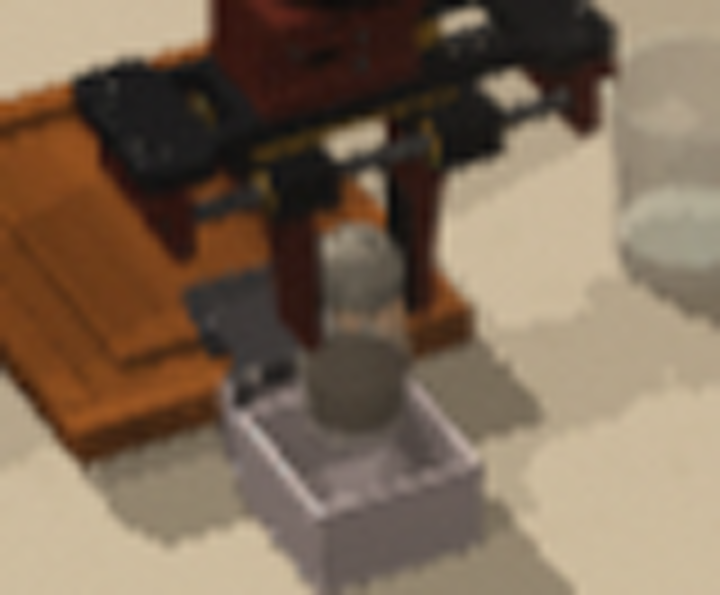

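Request:
{"op": "jog_arm", "data": {"xyz": [[0,0,-8],[0,0,-8],[0,0,-8],[0,0,-8],[0,0,-6],[0,0,-4],[0,0,0]], "yaw": [0,0,0,0,0,0,0]}}

```text
t: 20.7
ee_pos: [481.3, 113.1, 60.5]
orientation: [-2.224, -2.209, -0.072]
ft_force: [0.2, 0.1, 0.3]
width: 35.1
```

```bash
python3 -c "
from h import *
o=st();print(np.array([482,114])-o['ee_pos'][:2])
p=ctrl.get_image('scene');cv2.imwrite('pics/s20.png',cv2.resize(p['img'][115:185,210:290],None,fx=9,fy=8.5,interpolation=cv2.INTER_CUBIC))"
```

```text
t 20.70 pos [481.3 113.1  60.5] jawdir deg -0.4 z [ 0.028  0.037 -0.999] F [0.2 0.1 0.3] w 35.1 q [0.19 0.49 2.03 0.06 0.59 0.15]
[0.6728374  0.94091513]
```

View pics/s20.png

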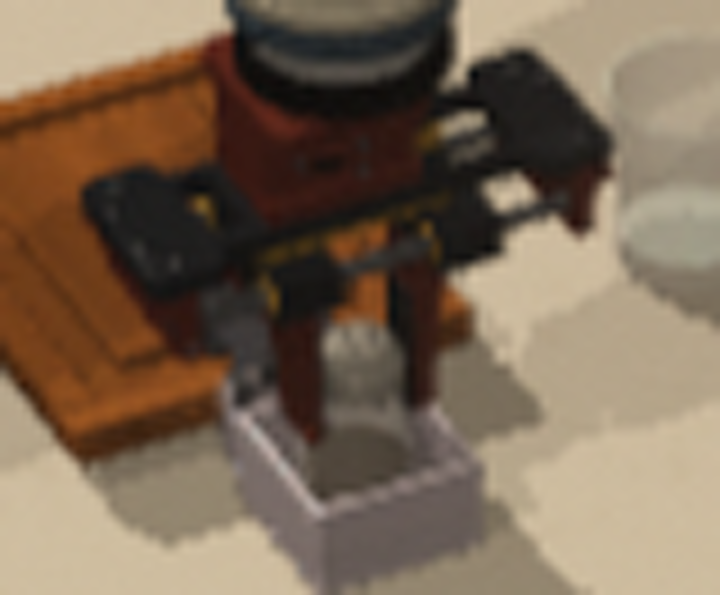

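Request:
{"op": "jog_arm", "data": {"xyz": [[0,0,-2],[0,0,-2],[0,0,-1],[0,0,0]], "yaw": [0,0,0,0]}}

```text
t: 21.08
ee_pos: [482.1, 113.2, 56.0]
orientation: [-2.225, -2.21, -0.074]
ft_force: [0.8, -0.4, -0.9]
width: 34.7
```

Request:
{"op": "jog_arm", "data": {"xyz": [[0,0,-1],[0,0,0]], "yaw": [0,0]}}

```text
t: 21.25
ee_pos: [482.5, 113.2, 55.7]
orientation: [-2.225, -2.21, -0.075]
ft_force: [-1.6, -0.3, -1.5]
width: 34.8
```

Request:
{"op": "jog_arm", "data": {"xyz": [[0,0,0],[0,0,0],[0,0,0],[0,0,0],[0,0,0]], "yaw": [0,0,0,0,0], "gripper": 0.3}}

```text
t: 21.67
ee_pos: [483.5, 113.4, 56.6]
orientation: [-2.226, -2.211, -0.078]
ft_force: [-0.3, -0.3, 0.3]
width: 60.9
```

```bash
python3 -c "
from h import *
o=st()
p=ctrl.get_image('scene');cv2.imwrite('pics/s21.png',cv2.resize(p['img'][115:185,210:290],None,fx=9,fy=8.5,interpolation=cv2.INTER_CUBIC))"
```

```text
t 21.67 pos [483.5 113.4  56.6] jawdir deg -0.4 z [ 0.033  0.037 -0.999] F [-0.3 -0.3  0.3] w 60.9 q [0.19 0.5  2.03 0.06 0.57 0.15]
```

View pics/s21.png

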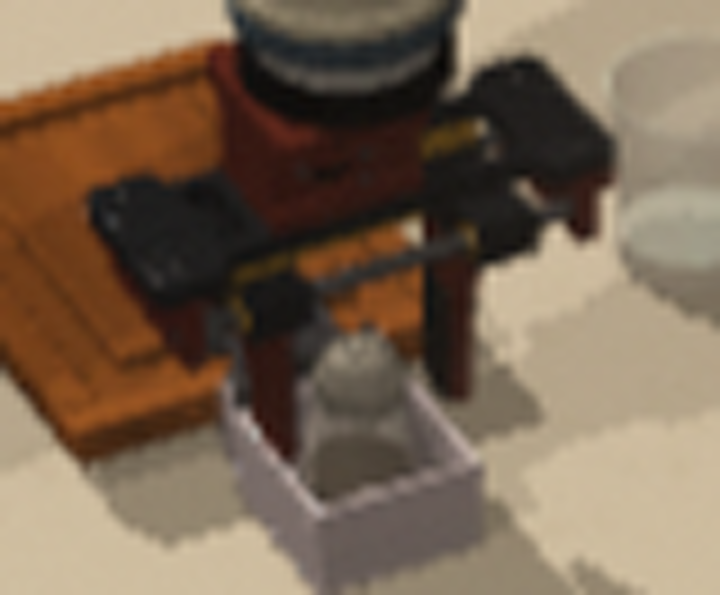

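Released, and the shaker is standing in the cup. I'll lift the arm straight up and move it away.

Request:
{"op": "jog_arm", "data": {"xyz": [[0,0,8],[0,0,12],[0,0,20],[0,0,25],[0,0,25],[0,0,25],[0,0,0]], "yaw": [0,0,0,0,0,0,0]}}

```text
t: 22.3
ee_pos: [481.1, 112.9, 177.4]
orientation: [-2.224, -2.209, -0.071]
ft_force: [1.8, 0.8, -0.4]
width: 61.5
```

Request:
{"op": "jog_arm", "data": {"xyz": [[0,-20,10],[0,-25,0],[0,-25,0],[0,-25,0],[0,-25,0],[0,-25,0],[0,-25,0],[0,-20,0],[0,0,0],[0,0,0],[0,0,0]], "yaw": [0,0,0,0,0,0,0,0,0,0,0]}}

```text
t: 23.22
ee_pos: [479.2, -83.8, 189.6]
orientation: [-2.223, -2.213, -0.078]
ft_force: [-0.7, -0.4, 0.2]
width: 61.6
```

```bash
python3 -c "
from h import *
o=st()
p=ctrl.get_image('scene');cv2.imwrite('pics/s22.png',cv2.resize(p['img'][115:185,210:290],None,fx=9,fy=8.5,interpolation=cv2.INTER_CUBIC))
q=ctrl.get_image('top');cv2.imwrite('pics/t22.png',cv2.resize(q['img'][165:240,140:230],None,fx=8,fy=8,interpolation=cv2.INTER_CUBIC))
E=lambda c,z:print(z,'top',((proj(q,c+(z,))-(140,165)+.5)*8-.5).round(),'scene',((proj(p,c+(z,))-(210,115)+.5)*[9,8.5]-.5).round())
for z in (45,80,94):E((482,114),z)
for pp in (p,q):
  print([ (np.array(r['centre'])*[560,420]).round(1) for r in ctrl.pinpoint(pp,'nutmeg_jar')[:1]+ctrl.pinpoint(pp,'olive_jar')[:1]])
  for th,z in (('salt_shaker',4),('clip_cup',4)):
    for r in ctrl.pinpoint(pp,th): 
      X=atz(pp,*(np.array(r['centre'])*[560,420]),z)
      if X[1]>0: print(th,r['confidence'],X.round(1))
"
```

```text
t 23.22 pos [479.2 -83.8 189.6] jawdir deg -0.3 z [ 0.033  0.038 -0.999] F [-0.7 -0.4  0.2] w 61.6 q [-0.23  0.26  1.97  0.06  0.89 -0.26]
45 top [475. 255.] scene [352. 438.]
80 top [461. 237.] scene [350. 368.]
94 top [454. 229.] scene [349. 340.]
[array([323.1, 292.9])]
salt_shaker 0.73 [483.2 122.2   4. ]
clip_cup 0.92 [491.3 124.3   4. ]
[array([349.5, 230.7]), array([387.4, 212. ])]
salt_shaker 0.73 [476.8 113.5   4. ]
clip_cup 0.6 [485.2 130.7   4. ]
```

View pics/s22.png

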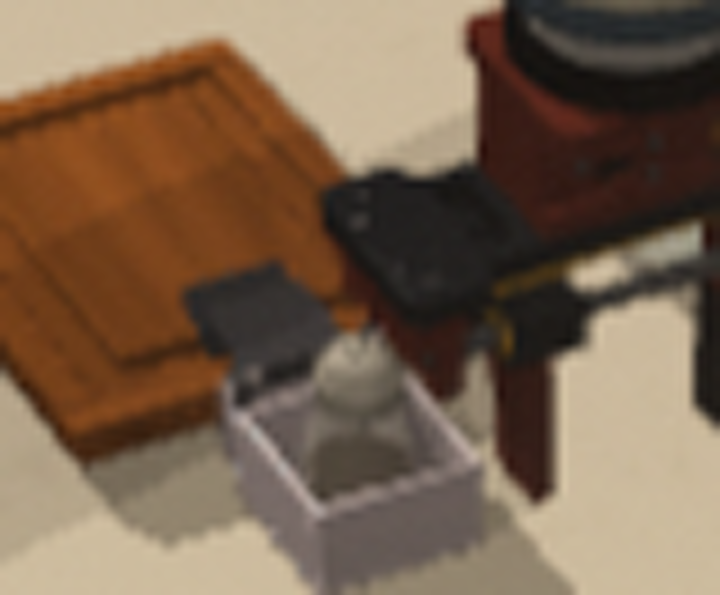

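View pics/t22.png

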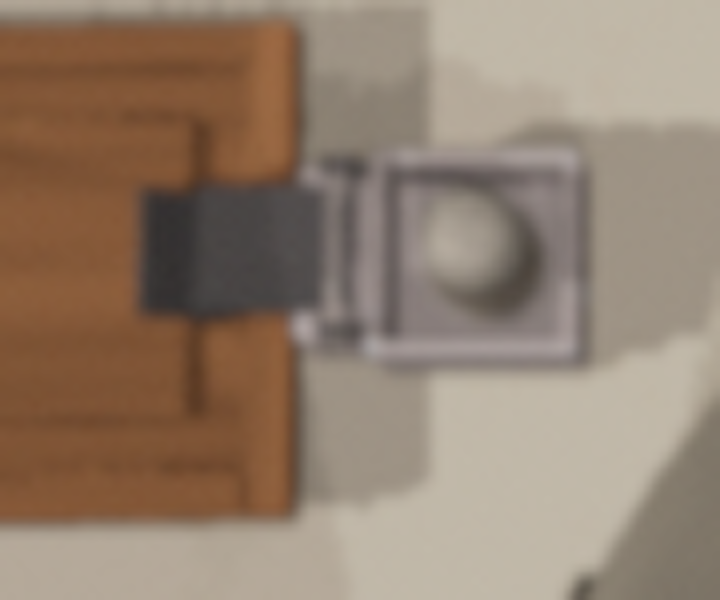

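```bash
python3 -c "
from h import *
print(ctrl.close_job())"
```

```text
the job is handed in; nothing more can be done
None
```

The clip is home on the board, the clear salt shaker is standing in the cup, and the job was handed in at about 23 s; no verdict was reported.

**Clip:** I gripped it by the cup's back wall, turned it square and pushed it onto the board until the force jumped to 34 N at the expected depth. The last top view shows the clip's body flush with the board's edge. The clip's centre is about 3 mm from the side's middle, and it looks square. I couldn't read the jaw angle directly. That the tooth is in the groove is inferred from the depth reached and the jaw lying flat in the pictures.

**Shaker:** I set it down in the cup and let go, and it stands upright about 2–3 mm from the cup's centre in the top view. I first gripped it by the body, then regripped it higher, at the neck, so the fingers stayed clear of the cup's rim.

**Jars:** They were about where they started when I last looked, within the detector's scatter. The detector missed the nutmeg jar in the last scene picture, so that jar was checked from the top view only.

**Disagreement:** In the final pictures the point detector put the cup's centre 10–17 mm off my own corner measurements. The shaker now hides the cup floor. I went by the corner measurements, which match the position where the push ended.

The arm ended about 200 mm from the clip, touching nothing.

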